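# Unlock the crank-length gauge and hold its sprung rod at the length mark

### The job

Get the crank-length gauge ready for checking a crank: throw its lock lever into the notch marked by the raised arrowhead, which frees the sprung pointer rod, then pull the rod out until its end disc stands right above the fin of the length-mark rider. Finish while still holding the rod there against its spring (do not let go); leave the lever in its marked notch and do not disturb the crank arm, chainring or grease tin lying around the gauge.

Things in the scene. Friction and masses are not known exactly. Their poses are not given: they have to be found in the camera images.
- gauge: Fixed grey bench gauge. Origin: centre of the underside of its base plate (130 x 380 mm in own x, y). The rod pulls out along own +y; z up. Housing: 56 mm wide in x, y -170 to -30 mm, top 112 mm above the bench, lever on top; its 23 mm thick sleeve ends at y = -15 mm. A low rail (top 24 mm above the bench) runs under the rod.
- lever_pivot (a point): Point on the lock lever's upright pivot axis (gauge x = 0, y = -100 mm), 155 mm above the bench, at the height of the knob's middle.
- lever_knob (a point): Middle of the lock lever's knob: an upright black round post, 18 mm in diameter, 130 to 180 mm above the bench (this point at 155 mm), on the end of a flat steel arm (top 130 mm above the bench), 90 mm from the pivot axis. The arm swings level over a fan-shaped plate, at the gauge's end away from the disc.
- lock_lever (a joint): Lever angle (rad), growing anticlockwise from above. Sprung notches (dark grooves on the fan plate) at 0, 0.5 and 1.0; the lever springs into the nearest (about 3 N at the knob to cross a hump). At 0.5 the arm points along gauge -y. Target: 1.0, turned towards gauge +x, with a raised steel arrowhead at the rim. Starts at 0 or 0.5. The rod is blocked unless at 1.0.
- pointer_rod: Sprung steel pointer rod, level, 12 mm in diameter, axis 95 mm above the bench at gauge x = 0, sliding out along gauge +y. Origin: centre of its end disc; axes as the gauge's. The spring pulls it in with 4 N at rest plus 50 N/m (6 to 8 N at the mark). At rest the disc is at gauge y = 60 mm; it slides out up to 105 mm.
- rod_disc (a point): Centre of the rod's end disc: an upright steel disc 36 mm in diameter, 8 mm thick along the rod; a 20 mm cone point sticks out beyond it.
- rod_neck (a point): Point on the rod's axis 40 mm behind the disc (towards the sleeve): the bare neck to grip, 12 mm thick, 95 mm above the bench; at rest 71 mm of bare rod lies between sleeve and disc.
- length_mark: Rider clamped immovably on the rail under the rod, at a setting that varies: dark saddle with a thin upright fin, 100 mm wide in x, 4 mm thick, top 56 mm above the bench. Origin: under the fin's middle, 24 mm above the bench; axes as the gauge's. Rod at its mark: disc centre right above the fin, at the same gauge y as this origin (45 to 80 mm out from rest).
- crank_arm: Bystander: aluminium crank arm lying on the bench, 200 mm long, 36 mm wide, 20 mm high; origin at the middle of its underside.
- chainring: Bystander: dark steel toothed ring lying flat on the bench, 134 mm across, 5 mm thick; origin at its centre.
- grease_tin: Bystander: round tin standing on the bench, 68 mm in diameter, 60 mm high; origin at the centre of its underside.

How it is judged (in metres and radians):
On the way, in this order (a step that is already met when the one before it is completed fails the run):
1. the lock lever is in the marked notch, with the rod still in (value of joint lock_lever above 0.9 rad and distance of rod_disc from where it was at the start of the episode below 0.01 m), for 0.2 s.
2. the rod is drawn out to the mark and held by the gripper (y of rod_disc in the frame of length_mark between -0.005 and 0.005 m and contact force between the fingers and pointer_rod above 2 N), for 0.5 s.
At the end, for the whole second after the job is handed in: The lever is in the marked notch (joint above 0.9 rad), the disc's centre stands within 5 mm of the fin along the rod, still (under 10 mm/s), the fingers hold the rod with more than 2 N, and the crank arm, chainring and grease tin have moved less than 20 mm (all of step 2 and linear speed of pointer_rod below 0.01 m/s and value of joint lock_lever above 0.9 rad and distance of each of crank_arm, chainring, grease_tin from where it was at the start of the episode below 0.02 m); the arm keeps its last pose, push and grip.
It fails at once if a bystander was disturbed (distance of any of crank_arm, chainring, grease_tin from where it was at the start of the episode above 0.03 m).
It also fails if it takes over 48 s, if anything falls off the work surface, if the arm or the gripper's body presses on something with over 40 N, if the wrist force passes 120 N, or if a joint passes its speed limit or range.

### The arm

A 6-joint arm with a two-finger parallel gripper is mounted at the origin on the work surface. World frame = base frame: x ahead of the robot, y to its left, z up, the work surface at z = 0. Lengths are in m, angles in degrees, forces in N, time in s.
With the tool pointing down it reaches from about 0.4 to 0.825 m from the base axis. Payload 7 kg.
Tool frame: the origin (TCP) lies at the very end of the fingers, on their centre line; the grasp point (between the pads) lies 19 mm behind it; x points along the fingers, z is the direction in which the jaws open and shut, and the axes are right-handed (so a half turn about x gives the same grasp; the last joint's range is limited). The gripper opens to 88 mm and grips with 3 to 60 N. Pads are 19 mm wide; open, the fingers measure 130 mm over their backs; the gripper's body (78 mm by 193 mm) begins 47 mm behind the grasp point.
Start: joints at [81.767, 20.546, 0.682, 0, -70.136, -16.507], TCP at [0.282, 0.613, 0.227] pointing down, gripper open.
Joint ranges: [-176.03, 176.03], [-82.01, 121.73], [-58.28, 71.71], [-173.87, 95.51], [-174.79, -0.11], [-173.66, 173.66]. Speed limits (degrees/s): [136.94, 136.94, 172.46, 180, 180, 180].

### API

Orientations are given as [roll, pitch, yaw] about the fixed x, y, z axes, in that order (R = Rz(yaw) Ry(pitch) Rx(roll)).
In Python, from plant import * gives the robot as it stands.
- The arm moves only by the tool arm_command, never from a script. Its argument "commands" is one flat list of numbers, 5 for each row, row after row: the shift along the tool's x, y, z in mm, then the turn about the tool's x in degrees, then the opening in per cent of the stroke, from 0 (shut) to 100 (fully open). A call has 1 to 5 rows; each row shifts and turns the pose as measured when the row begins, along the tool's axes as they then stand; what a row does not reach is not made up. A row lasts 1/8 s, in which the tool goes at most 62.5 mm and 10.7 degrees, less where a joint would pass 70% of its speed; a pose out of reach is approached as far as the arm can. A call is refused whole if a number of a shift passes 62.5 or a number of a turn 10.7, either way. A call with a gripper value outside its range is refused whole. The fingers move at their own pace and stop on an object; the grip force is fixed at half the most. Time passes only in rows, so rows that do not move let the fingers close. It gives the time, the measured TCP pose, the force and the opening at its end, in the units of the state.
- get_obs(): the state, without advancing time (a new reading comes with each control period).
- snapshot(name): name is "side" or "top" or "wrist"; returns a dict with "frame" (480x640x3 uint8, blue, green, red), "fov_y" (degrees; the focal length in pixels is half the picture's height over the tangent of half this angle, whatever the lens; pixels are square), "cx", "cy" (the principal point, pixels), "world_to_cam" (4x4, takes a point from world to camera coordinates). Camera axes: x right, y up, looking along -z (the intrinsics and any distortion apply to the point x, -y, -z); pixel columns grow to the right and rows downward; lengths in m; the calibration is good to about 2 mm. A picture is of the moment at which its call begins. There is no depth.
- close_job(): hands the job in, once; it reports no verdict.
The state is a dict: "clock": time; "joint_pos": joint angles; "qvel": joint speeds; "tau": joint torques, N m; "tool_pos": TCP position; "orientation": TCP orientation; "force": force on the tool from outside, world axes, zero at the start; "moment": the same for the moment, N m; "opening": finger opening in m.
Only numpy, scipy, OpenCV 4.12 (cv2) and the standard library are available. Lean on these libraries where they do the work, as an engineer would, in place of code of your own. Each camera call takes 0.05 s, during which the arm holds its last target. There are 200 camera calls.

## Working session

There is one attempt and no reset: what is moved stays moved. The work goes in short steps, Python scripts to look and compute and a tool call to move; the robot and the scene stay as the last step left them, time stands still between calls to the robot, and variables do not carry over. Pictures are saved under pics/ and viewed, about 8 in all and at most 12, crops included, and the job is handed in when it is done.

Besides the shell and the picture viewer there is one more tool, called after ">>>" as a command line: name --argument value ..., lists and objects as JSON in quotes. arm_command: Moves the arm, as the interface text tells. Its arguments: {"type":"object","properties":{"commands":{"type":"array"}},"required":["commands"]}

```bash
mkdir -p pics; cat > h.py <<'E'
from plant import *
import numpy as np, cv2, pickle
def K(s):
    f=240/np.tan(np.radians(s["fov_y"])/2); return f
def proj(s,P):
    P=np.atleast_2d(P); c=(np.asarray(s["world_to_cam"])@np.c_[P,np.ones(len(P))].T).T
    f=K(s); return np.c_[s["cx"]+f*c[:,0]/-c[:,2], s["cy"]-f*c[:,1]/-c[:,2]]
def ray(s,u,v):
    M=np.linalg.inv(np.asarray(s["world_to_cam"])); f=K(s)
    d=M[:3,:3]@np.array([(u-s["cx"])/f,-(v-s["cy"])/f,-1]); return M[:3,3],d/np.linalg.norm(d)
def onz(s,u,v,z):
    o,d=ray(s,u,v); return o+d*(z-o[2])/d[2]
def tri(a,b):
    A=np.zeros((3,3));y=np.zeros(3)
    for s,(u,v) in (a,b):
        o,d=ray(s,u,v);Q=np.eye(3)-np.outer(d,d);A+=Q;y+=Q@o
    p=np.linalg.solve(A,y)
    return p,[float(np.linalg.norm(np.cross(p-ray(s,*q)[0],ray(s,*q)[1]))) for s,q in (a,b)]
def snap(n,name):
    s=snapshot(n); cv2.imwrite(f"pics/{name}.png",s["frame"]); pickle.dump(s,open(f"pics/{name}.pkl","wb")); return s
def load(name): return pickle.load(open(f"pics/{name}.pkl","rb"))
E
python3 - <<'E'
from h import *
for n in ("side","top","wrist"):
    s=snap(n,n+"0"); print(n,{k:(np.round(v,3).tolist()) for k,v in s.items() if k!="frame"})
print(get_obs())
E
```

```text
side {'fov_y': 46.961, 'cx': 322.717, 'cy': 232.931, 'world_to_cam': [[-0.993, -0.118, -0.02, 0.602], [0.052, -0.575, 0.817, -0.139], [-0.108, 0.81, 0.577, -1.283], [0.0, 0.0, 0.0, 1.0]]}
top {'fov_y': 49.094, 'cx': 330.287, 'cy': 246.871, 'world_to_cam': [[-0.108, -0.994, 0.005, 0.013], [0.971, -0.104, 0.215, -0.618], [-0.213, 0.028, 0.977, -1.215], [0.0, 0.0, 0.0, 1.0]]}
wrist {'fov_y': 63.472, 'cx': 323.734, 'cy': 236.916, 'world_to_cam': [[-0.42, -0.908, 0.0, 0.674], [0.866, -0.4, -0.3, 0.036], [0.272, -0.126, 0.954, -0.39], [0.0, 0.0, 0.0, 1.0]]}
{'clock': 0.15, 'joint_pos': array([ 8.17649838e+01,  2.05813464e+01,  6.44945733e-01, -1.37808018e-02,
       -7.01380247e+01, -1.65075462e+01]), 'qvel': array([ 0.06261647, -0.17256066,  0.19986918,  0.18322032, -0.03061458,
        0.02509612]), 'tau': array([-1.42131976e-03, -5.83273888e+01,  2.93293047e+01,  7.00123027e+00,
        8.84425855e-03, -1.05742661e-04]), 'tool_pos': array([0.2823806 , 0.61266586, 0.22584139]), 'orientation': array([   6.63329237,   89.92445498, -108.11396054]), 'force': array([ 0.30596554,  0.09713623, -0.36923959]), 'moment': array([-0.01465339,  0.01284323, -0.00087814]), 'opening': 0.0875009396084268}
```

View pics/top0.png

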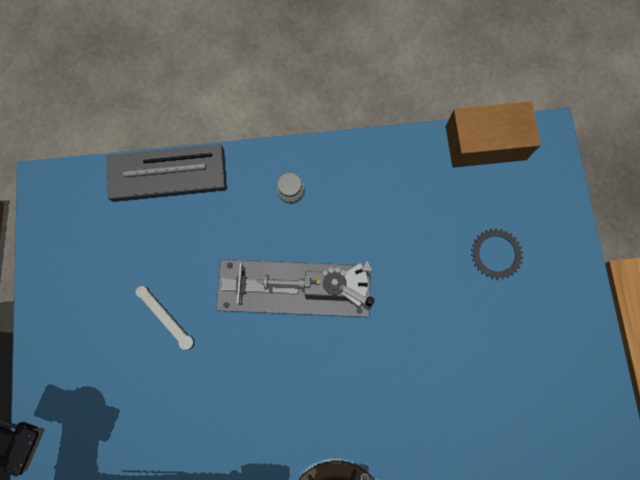

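View pics/side0.png

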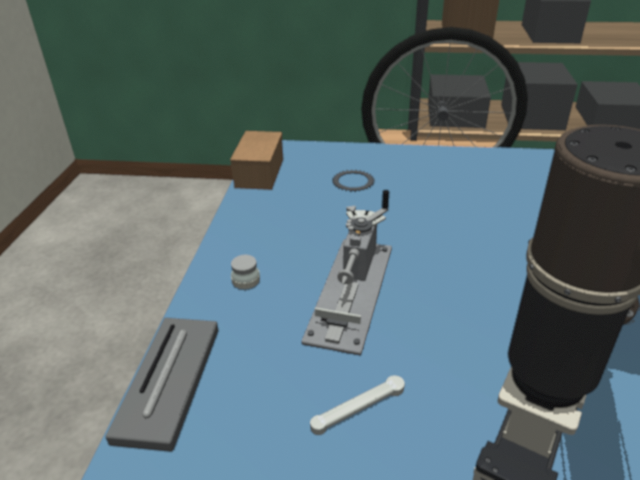

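The top view shows the gauge with its base at about (217–371, 260–318) px. The disc is near (267,282), the fin near (240,283), and the knob at (370,301), which is the 0 notch. The arrowhead is at (368,266). The side view agrees. Next I'll enlarge both for measuring.

```bash
python3 - <<'E'
from h import *
t=load("top0")["frame"][245:330,205:390]; s=load("side0")["frame"][180:360,290:410]
a=cv2.resize(t,None,fx=4,fy=4,interpolation=cv2.INTER_CUBIC)
cv2.imwrite("pics/topc.png",a)
b=cv2.resize(s,None,fx=3.3,fy=3.3,interpolation=cv2.INTER_CUBIC)
cv2.imwrite("pics/sidec.png",b)
# base plate: non-blue region in top & side
for n,box in (("top0",(205,245,395,330)),("side0",(290,180,410,360))):
    S=load(n); f=S["frame"]; h=cv2.cvtColor(f,cv2.COLOR_BGR2HSV)
    m=((h[...,1]<90)).astype(np.uint8); k=np.zeros_like(m); x0,y0,x1,y1=box; k[y0:y1,x0:x1]=m[y0:y1,x0:x1]
    c=max(cv2.findContours(k,cv2.RETR_EXTERNAL,cv2.CHAIN_APPROX_NONE)[0],key=cv2.contourArea)
    print(n,cv2.contourArea(c),cv2.approxPolyDP(c,3,True)[:,0].tolist())
    d=((f.max(2)<40)).astype(np.uint8); d2=np.zeros_like(d); d2[y0:y1,x0:x1]=d[y0:y1,x0:x1]
    for q in cv2.findContours(d2,cv2.RETR_EXTERNAL,cv2.CHAIN_APPROX_NONE)[0]:
        if cv2.contourArea(q)>8: print(" dark",cv2.boundingRect(q),cv2.minAreaRect(q))
E
```

```text
top0 7748.5 [[220, 261], [217, 310], [367, 317], [373, 301], [369, 296], [372, 269], [367, 261], [363, 265]]
 dark (366, 297, 7, 10) ((369.10003662109375, 301.3000183105469), (5.813776969909668, 8.497057914733887), 26.56505012512207)
 dark (307, 296, 41, 4) ((327.00848388671875, 297.3047180175781), (40.09255599975586, 2.171861171722412), 2.4895529747009277)
side0 7524.5 [[387, 190], [383, 191], [383, 206], [375, 211], [346, 206], [348, 232], [313, 308], [302, 344], [361, 354], [392, 248], [376, 242], [376, 226], [386, 218], [383, 214], [388, 210]]
 dark (383, 192, 5, 16) ((385.1393737792969, 199.4672088623047), (3.621429681777954, 15.210004806518555), 5.194429397583008)
```

View pics/topc.png

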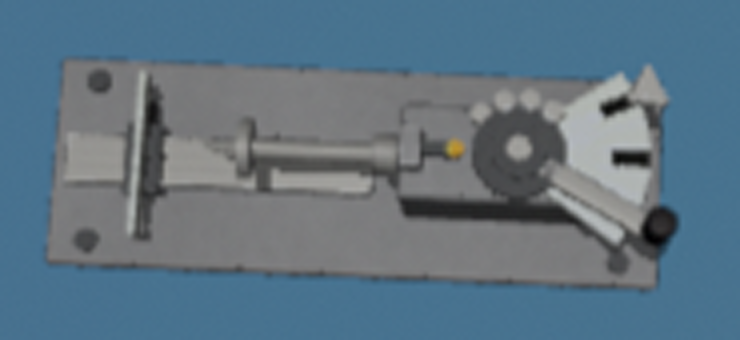

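View pics/sidec.png

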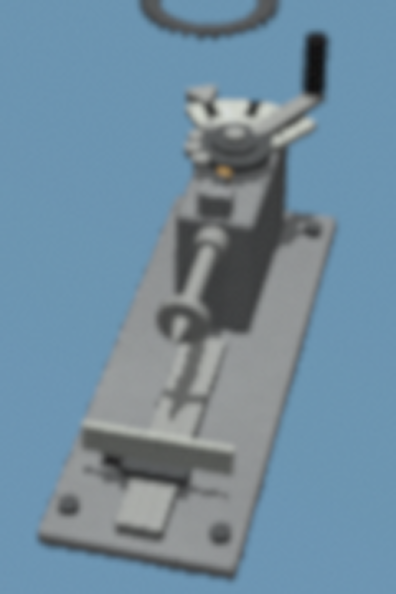

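The crops show the points I need. In topc, the corners are at (64,60), (47,263) and (656,288), the pivot at (519,148) and the knob top at (659,222). The disc is at (246,145), and the fin runs from (145,70) to (137,237). In sidec, the same corners are at (40,540), (236,575) and (337,218), and the knob top is at (316,38).

```bash
python3 - <<'E'
from h import *
T=load("top0");S=load("side0")
t=lambda u,v:(T,(205+(u+.5)/4-.5,245+(v+.5)/4-.5)); s=lambda u,v:(S,(290+(u+.5)/3.3-.5,180+(v+.5)/3.3-.5))
pts=dict(cpp=(t(64,60),s(40,540)),cmp=(t(47,263),s(236,575)),cmm=(t(656,288),s(337,218)),
 pivot=(t(519,148),s(235,131)),knobtop=(t(660,220),s(317,37)),disc=(t(246,145),s(183,320)),
 finp=(t(146,70),s(84,430)),finm=(t(138,238),s(234,455)))
P={}
for k,(a,b) in pts.items():
    P[k],e=tri(a,b); print(k,P[k].round(4),np.round(e,4))
d=lambda a,b:np.linalg.norm((P[a]-P[b])[:2])
print("x side",d("cpp","cmp"),"y side",d("cmp","cmm"),"arm",d("pivot","knobtop"),"fin",d("finp","finm"))
y=P["cmp"]-P["cmm"];yaw=np.arctan2(-y[0],y[1]);x=P["cpp"]-P["cmp"];print("yaw from y",np.degrees(yaw),"from x",np.degrees(np.arctan2(x[1],x[0])))
o=(P["cpp"]+P["cmm"])/2;ex=np.array([np.cos(yaw),np.sin(yaw)]);ey=np.array([-ex[1],ex[0]])
print("origin",o)
for k in P: r=(P[k]-o)[:2]; print(k,"gauge xy",(r@ex).round(4),(r@ey).round(4))
E
```

```text
cpp [0.6254 0.2258 0.0052] [0.0012 0.0012]
cmp [0.4984 0.2443 0.0065] [0.0005 0.0005]
cmm [ 0.4422 -0.1304  0.0103] [0.0003 0.0003]
pivot [ 0.5194 -0.0518  0.1402] [0.0002 0.0002]
knobtop [ 0.4655 -0.1225  0.1789] [0.0005 0.0005]
disc [0.5441 0.1063 0.0947] [0.001 0.001]
finp [0.6038 0.1681 0.0489] [0.0017 0.0017]
finm [0.5036 0.1806 0.0473] [0.0003 0.0003]
x side 0.12830701617551588 y side 0.3788445262368927 arm 0.08893805697199492 fin 0.1009819821670028
yaw from y -8.53166570521094 from x -8.277735290836308
origin [0.53381954 0.04771251 0.00772063]
cpp gauge xy 0.0642 0.1897
cmp gauge xy -0.0642 0.1891
cmm gauge xy -0.0642 -0.1897
pivot gauge xy 0.0005 -0.1005
knobtop gauge xy -0.0423 -0.1784
disc gauge xy 0.0014 0.0595
finp gauge xy 0.0514 0.1295
finm gauge xy -0.0496 0.1269
```

Heights, side lengths and arm length match the text, so the pose is sound: origin (0.534, 0.048), yaw about −8.4°, lever at 0, fin at gauge y ≈ 0.128. Now I'll work out the moves.

```bash
cat >> h.py <<'E'
from scipy.spatial.transform import Rotation as Ro
O=np.array([0.5338,0.0477]);YAW=np.radians(-8.45)
EX=np.array([np.cos(YAW),np.sin(YAW)]);EY=np.array([-EX[1],EX[0]])
def g2w(x,y,z): return np.r_[O+x*EX+y*EY,z]
def w2g(p): r=np.asarray(p)[:2]-O; return np.r_[r@EX,r@EY,p[2]]
def plan(gx,gy,gz):
    o=get_obs();R=Ro.from_euler("xyz",o["orientation"],degrees=True).as_matrix()
    p=o["tool_pos"];d=R.T@(g2w(gx,gy,gz)-p)*1e3
    z=R[:,2];a=np.arctan2(z[1],z[0]);turn=(np.degrees(YAW-a)+90)%180-90
    # sign of turn about tool x (x down): world yaw = -turn
    print("clock",round(o["clock"],2),"TCP gauge",w2g(p).round(4),"shift",d.round(1),"turn about tool x",round(-turn if R[2,0]<0 else turn,2),"| tool axes world x,y,z:",R.T.round(3).tolist(),"F",o["force"].round(1),"open",round(o["opening"],4),"j",o["joint_pos"].round(0))
E
python3 - <<'E'
from h import *
plan(-0.043,-0.179,0.23)
E
```

```text
clock 0.15 TCP gauge [-0.3317  0.5219  0.2258] shift [ -3.3 473.8 591.7] turn about tool x 73.7 | tool axes world x,y,z: [[-0.0, -0.001, -1.0], [0.908, -0.419, 0.0], [-0.419, -0.908, 0.001]] F [ 0.3  0.1 -0.4] open 0.0875 j [ 82.  21.   1.  -0. -70. -17.]
```

>>> arm_command --commands '[0,38,47,7,50,0,43,42,7,50,0,48,36,7,50,0,52,30,7,50,0,55,23,7,50]'

```text
clock: 0.78
tool_pos: [0.3548, 0.3155, 0.2231]
orientation: [48.1, 89.7, -102.5]
force: [1.2, -0.1, 0.7]
opening: 0.0454
```

```bash
python3 - <<'E'
from h import *
plan(-0.043,-0.179,0.23)
E
```

```text
clock 0.78 TCP gauge [-0.2164  0.2385  0.2231] shift [ -4.5 436.1 119.6] turn about tool x 37.89 | tool axes world x,y,z: [[-0.001, -0.006, -1.0], [0.491, -0.871, 0.004], [-0.871, -0.491, 0.004]] F [ 1.2 -0.1  0.7] open 0.0454 j [ 66.   2. -24.   0. -65. -36.]
```

>>> arm_command --commands '[-1,58,16,7.6,50,-1,60,8,7.6,50,-1,60,0,7.6,50,-1,59,-8,7.6,50,-1,58,-15,7.6,50]'

```text
clock: 1.4
tool_pos: [0.4253, 0.0141, 0.2307]
orientation: [121.0, 89.8, -68.7]
force: [2.1, 0.6, 0.4]
opening: 0.044
```

```bash
python3 - <<'E'
from h import *
plan(-0.043,-0.179,0.23); s=snap("wrist","w1"); print(w2g(np.linalg.inv(s["world_to_cam"])[:3,3]))
plan(-0.043,-0.179,0.23)
for n,p in dict(knob=(-.043,-.179,.18),disc=(0,.06,.113),finp=(.05,.128,.056),finm=(-.05,.128,.056)).items(): print(n,proj(s,g2w(*p)).round(0))
E
```

```text
clock 1.4 TCP gauge [-0.1024 -0.0491  0.2307] shift [  1.2 128.6 -62.1] turn about tool x -1.21 | tool axes world x,y,z: [[0.001, -0.004, -1.0], [-0.168, -0.986, 0.003], [-0.986, 0.168, -0.002]] F [2.1 0.6 0.4] open 0.044 j [ 29.  -4. -28.   0. -66. -39.]
[-0.10325346 -0.13153857  0.38819505]
clock 1.45 TCP gauge [-0.1015 -0.0548  0.2305] shift [  1.3 122.3 -62.4] turn about tool x -1.83 | tool axes world x,y,z: [[0.0, -0.006, -1.0], [-0.179, -0.984, 0.005], [-0.984, 0.179, -0.001]] F [ 0.9 -3.8  0.7] open 0.0439 j [ 28.  -4. -28.   0. -66. -39.]
knob [[196.  15.]]
disc [[205. 362.]]
finp [[180. 386.]]
finm [[278. 384.]]
```

View pics/w1.png

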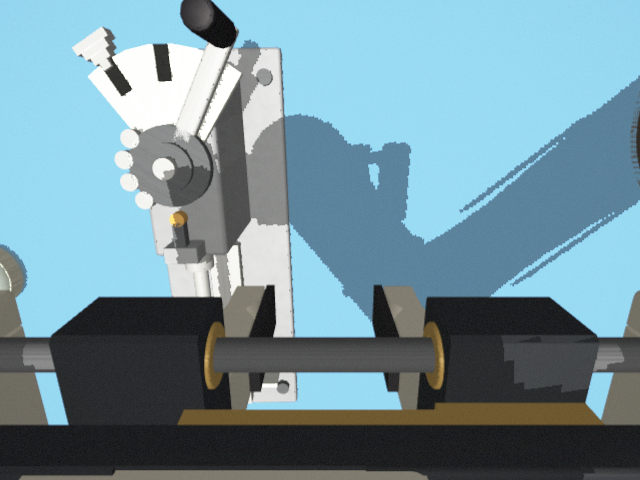

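The wrist view shows the knob top at about (197,14), against a predicted (196,15). The arrowhead notch is on the left. I'll go above the knob.

>>> arm_command --commands '[0,41,-21,-0.6,50,0,41,-21,-0.6,50,0,41,-21,-0.6,50,0,0,0,0,50,0,0,0,0,50]'

```text
clock: 2.08
tool_pos: [0.4668, -0.1302, 0.2309]
orientation: [99.2, 89.7, -89.5]
force: [0.4, 0.1, 0.3]
opening: 0.0441
```

```bash
python3 - <<'E'
from h import *
plan(-0.043,-0.179,0.145)
E
```

```text
clock 2.08 TCP gauge [-0.0402 -0.1858  0.2309] shift [85.9 -7.2  2.9] turn about tool x -0.3 | tool axes world x,y,z: [[0.0, -0.005, -1.0], [-0.152, -0.988, 0.005], [-0.988, 0.152, -0.001]] F [0.4 0.1 0.3] open 0.0441 j [  8.   2. -22.   0. -66. -17.]
```

>>> arm_command --commands '[30,-1,1,0,50,30,-1,1,0,50,24,-1,1,0,50,0,0,0,0,50]'

```text
clock: 2.58
tool_pos: [0.4641, -0.1232, 0.1459]
orientation: [129.7, 89.7, -58.7]
force: [0.3, -0.3, 0.9]
opening: 0.0441
```

```bash
python3 - <<'E'
from h import *
plan(0.030,-0.186,0.146)
E
```

```text
clock 2.58 TCP gauge [-0.0439 -0.1792  0.1459] shift [  0.1   6.8 -73.9] turn about tool x 0.01 | tool axes world x,y,z: [[0.003, -0.004, -1.0], [-0.147, -0.989, 0.004], [-0.989, 0.147, -0.003]] F [ 0.3 -0.3  0.9] open 0.0441 j [  9.   6. -30.   0. -54. -18.]
```

>>> arm_command --commands '[0,2,-12,0,50,0,2,-12,0,50,0,2,-12,0,50,0,1,-12,0,50,0,0,-12,0,50]'

```text
clock: 3.2
tool_pos: [0.5204, -0.1405, 0.1484]
orientation: [50.8, 89.4, -137.5]
force: [-11.1, -0.8, 2.2]
opening: 0.0439
```

```bash
python3 - <<'E'
from h import *
plan(0.053,-0.184,0.146)
E
```

```text
clock 3.2 TCP gauge [ 0.0144 -0.1881  0.1484] shift [  2.1  -4.1 -38.6] turn about tool x 0.14 | tool axes world x,y,z: [[-0.007, -0.007, -1.0], [-0.145, -0.989, 0.008], [-0.989, 0.145, 0.006]] F [-11.1  -0.8   2.2] open 0.0439 j [  6.  12. -23.   0. -56. -15.]
```

>>> arm_command --commands '[1,-1,-10,0,50,0,-1,-10,0,50,0,-1,-10,0,50,0,0,-9,0,50,0,0,0,0,50]'

```text
clock: 3.82
tool_pos: [0.5626, -0.1431, 0.1474]
orientation: [40.6, 89.3, -147.7]
force: [-4.9, 0.2, 2.6]
opening: 0.0439
```

```bash
python3 - <<'E'
from h import *
plan(0.046,-0.184,0.146)
s=snap("wrist","w2"); t=snap("top","t2")
a=s["frame"][:240,80:560]; b=cv2.resize(t["frame"][245:330,290:390],None,fx=3,fy=3,interpolation=cv2.INTER_CUBIC)
c=np.zeros((255,780,3),np.uint8); c[:240,:480]=a; c[:255,480:]=b; cv2.imwrite("pics/c2.png",c)
E
```

```text
clock 3.83 TCP gauge [ 0.0565 -0.1845  0.1474] shift [ 1.5 -0.5 10.5] turn about tool x 0.14 | tool axes world x,y,z: [[-0.01, -0.006, -1.0], [-0.144, -0.989, 0.008], [-0.989, 0.145, 0.009]] F [-4.9  0.2  2.6] open 0.0439 j [  5.  16. -18.   0. -57. -14.]
```

View pics/c2.png

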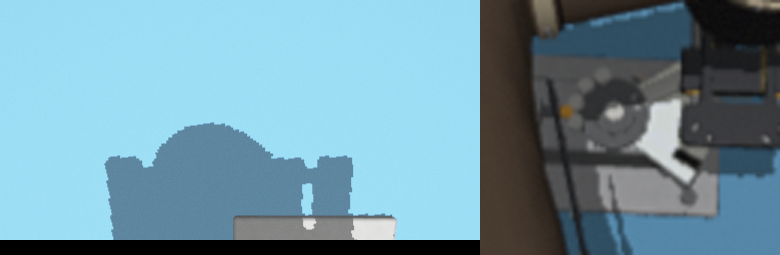

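The right half of the crop shows the lever arm swung to the arrowhead side, with the dark 0 notch uncovered at (685,157). The pad position puts the knob at gauge x ≈ 0.043, which is angle 1.0. I'll back the fingers off and rise.

>>> arm_command --commands '[0,0,10,0,50,-40,0,0,0,50,-40,0,0,0,50,-10,-50,0,0,70,0,-60,0,0,70]'

```text
clock: 4.55
tool_pos: [0.5698, -0.0325, 0.241]
orientation: [87.0, 89.7, -101.7]
force: [1.1, 0.9, -0.5]
opening: 0.0576
```

```bash
python3 - <<'E'
from h import *
plan(0,0.21,0.235)
E
```

```text
clock 4.55 TCP gauge [ 0.0474 -0.0741  0.241 ] shift [   4.5 -283.9   48.3] turn about tool x -0.19 | tool axes world x,y,z: [[-0.001, -0.005, -1.0], [-0.15, -0.989, 0.005], [-0.989, 0.15, 0.0]] F [ 1.1  0.9 -0.5] open 0.0576 j [ 17.  10. -12.   0. -68. -25.]
```

>>> arm_command --commands '[0,-57,10,0,70,0,-57,10,0,70,0,-57,10,0,70,0,-57,10,0,70,0,-50,8,0,70]'

```text
clock: 5.18
tool_pos: [0.5641, 0.26, 0.2437]
orientation: [-165.5, 89.4, 5.9]
force: [1.0, -0.9, -0.3]
opening: 0.0613
```

>>> arm_command --commands '[0,0,0,0,70,0,0,0,0,70]'

```text
clock: 5.42
tool_pos: [0.5635, 0.2637, 0.2437]
orientation: [-159.6, 89.3, 12.0]
force: [0.2, 0.2, 0.2]
opening: 0.0612
```

```bash
python3 - <<'E'
from h import *
plan(0,0.02,0.16)
s=snap("wrist","w3")
for n,p in dict(knob=(.043,-.179,.18),disc=(0,.06,.113),finp=(.05,.128,.056),finm=(-.05,.128,.056)).items(): print(n,proj(s,g2w(*p)).round(0))
E
```

```text
clock 5.42 TCP gauge [-0.0024  0.2181  0.2437] shift [ 82.8 198.4  -1.1] turn about tool x 0.09 | tool axes world x,y,z: [[0.012, 0.003, -1.0], [-0.145, -0.989, -0.004], [-0.989, 0.145, -0.012]] F [0.2 0.2 0.2] open 0.0612 j [ 43.  15.  -6.   0. -69. -52.]
knob [[ 178. -999.]]
disc [[324.  -8.]]
finp [[266. 105.]]
finm [[385. 105.]]
```

View pics/w3.png

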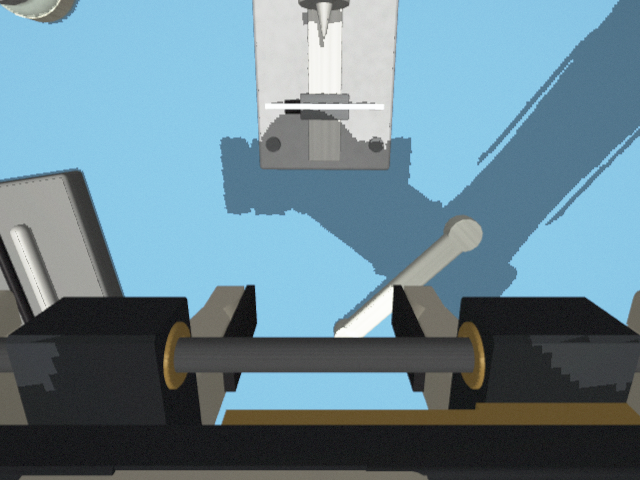

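The fin is at (265–384, 106), against a predicted (266–385, 105). The disc edge is at the top, near (325,3). I'll step toward the housing for a second view of both.

>>> arm_command --commands '[0,45,0,0,70,0,30,0,0,70,0,0,0,0,70,0,0,0,0,70]'

```text
clock: 5.98
tool_pos: [0.5527, 0.1839, 0.2444]
orientation: [-155.3, 89.1, 16.1]
force: [-0.3, -0.1, -0.6]
opening: 0.0611
```

```bash
python3 - <<'E'
from h import *
plan(0,0.02,0.16)
s=snap("wrist","w4")
for n,p in dict(disc=(0,.06,.113),finp=(.05,.128,.056),finm=(-.05,.128,.056)).items(): print(n,proj(s,g2w(*p)).round(1))
for nm in ("w3","w4"):
    g=load(nm)["frame"].astype(int).min(2); m=(g[:,200:460]>225).astype(np.uint8)
    n,l,st,c=cv2.connectedComponentsWithStats(m)
    for i in range(1,n):
        if st[i,4]>60: print(nm,st[i]+[200,0,0,0,0],(c[i]+[200,0]).round(2))
cv2.imwrite("pics/w4c.png",cv2.resize(s["frame"][60:300,180:460],None,fx=2.5,fy=2.5,interpolation=cv2.INTER_CUBIC))
E
```

```text
clock 5.97 TCP gauge [-0.0013  0.1374  0.2444] shift [ 83.7 118.   -0.6] turn about tool x -0.19 | tool axes world x,y,z: [[0.015, 0.004, -1.0], [-0.15, -0.989, -0.006], [-0.989, 0.15, -0.014]] F [-0.3 -0.1 -0.6] open 0.0611 j [ 38.  11. -11.   0. -68. -47.]
disc [[325.7 121.4]]
finp [[271.4 198.3]]
finm [[381.8 198.1]]
w3 [ 309   22   33   71 2038] [324.72  59.78]
w3 [265 103 120   7 632] [325.38 106.1 ]
w3 [ 335  287   58   50 1101] [368.81 316.67]
w4 [323   5   5 107 531] [324.99  58.14]
w4 [310  35   7  72 459] [312.81  70.14]
w4 [334  35   9  74 588] [337.57  70.56]
w4 [336 373  52  33 812] [358.25 387.77]
```

View pics/w4c.png

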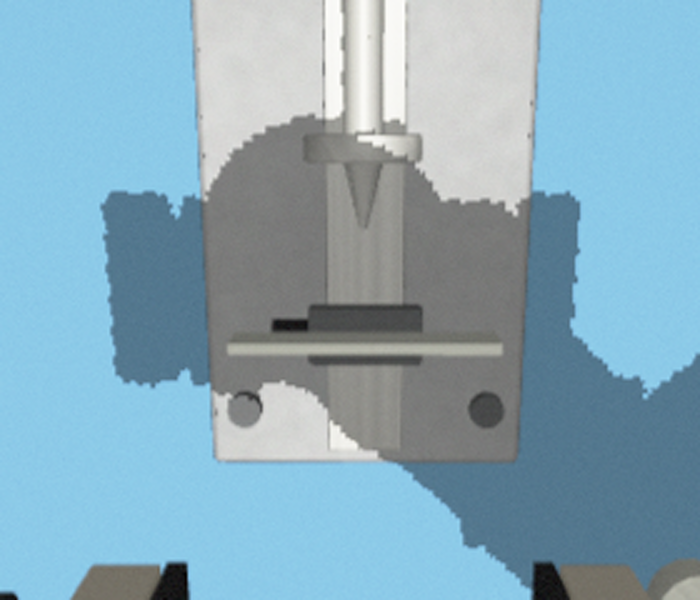

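In the crop the fin's lit top strip is at y≈349 and spans x 227–502, so about pixel (325.5, 199.3). The disc rim spans y 134–161 at x 362, so about pixel (325, 118.8).

```bash
python3 - <<'E'
from h import *
a=load("w3");b=load("w4")
p,e=tri((a,(325.4,106.1)),(b,(325.4,199.3))); print("fin tri",w2g(p).round(4),np.round(e,4))
print("fin z56",w2g(onz(a,325.4,106.1,.056)).round(4),w2g(onz(b,325.4,199.3,.056)).round(4))
print("disc z113",w2g(onz(b,325.0,118.8,.113)).round(4))
plan(0,0.02,0.16)
E
```

```text
fin tri [0.0003 0.1292 0.0552] [0.0007 0.0007]
fin z56 [-0.0003  0.1292  0.056 ] [0.001 0.129 0.056]
disc z113 [0.0005 0.0583 0.113 ]
clock 6.03 TCP gauge [-0.0014  0.1376  0.2444] shift [ 83.7 118.1  -0.6] turn about tool x -0.18 | tool axes world x,y,z: [[0.015, 0.004, -1.0], [-0.15, -0.989, -0.006], [-0.989, 0.15, -0.014]] F [-0.1 -1.3  0.8] open 0.0609 j [ 38.  11. -11.   0. -68. -47.]
```

>>> arm_command --commands '[15,58,0,0,70,15,58,0,0,70,0,2,0,0,70,0,0,0,0,70]'

```text
clock: 6.52
tool_pos: [0.5365, 0.0669, 0.2128]
orientation: [-155.2, 89.1, 16.3]
force: [-0.2, 0.5, 0.1]
opening: 0.0616
```

```bash
python3 - <<'E'
from h import *
plan(0.0005,0.020,0.076)
s=snap("wrist","w5")
for th in (0.5,.75,1.0): print(th,proj(s,[g2w(.09*np.sin(th-.5),-.1-.09*np.cos(th-.5),z) for z in (.18,)]).round(0))
d=(s["frame"].max(2)<45).astype(np.uint8); d[300:]=0
n,l,st,c=cv2.connectedComponentsWithStats(d)
for i in range(1,n):
    if st[i,4]>150: print(st[i],c[i].round(0))
E
```

```text
clock 6.53 TCP gauge [-2.000e-04  1.940e-02  2.128e-01] shift [136.7   0.3   1.4] turn about tool x -0.04 | tool axes world x,y,z: [[0.016, 0.005, -1.0], [-0.147, -0.989, -0.007], [-0.989, 0.148, -0.015]] F [-0.2  0.5  0.1] open 0.0616 j [ 28.   8. -18.   0. -63. -37.]
0.5 [[ 327. -249.]]
0.75 [[ 266. -238.]]
1.0 [[ 212. -208.]]
[241 286  14  14 151] [249. 293.]
[ 62 298 125   2 248] [124. 299.]
[462 298 125   2 248] [524. 299.]
```

>>> arm_command --commands '[45,0,0,0,70,45,0,1,0,70,40,0,0,0,70,0,0,0,0,70,0,0,0,0,70]'

```text
clock: 7.2
tool_pos: [0.5424, 0.0749, 0.083]
orientation: [-154.6, 88.6, 17.4]
force: [0.5, -0.4, 0.5]
opening: 0.0615
```

```bash
python3 - <<'E'
from h import *
plan(0.0005,0.020,0.076)
s=snap("side","s6"); t=snap("top","t6")
a=cv2.resize(s["frame"][180:330,300:410],None,fx=4,fy=4,interpolation=cv2.INTER_CUBIC)[:600,:430]
b=cv2.resize(t["frame"][240:330,300:390],None,fx=4,fy=4,interpolation=cv2.INTER_CUBIC)
c=np.zeros((600,795,3),np.uint8); c[:600,:430]=a; c[:360,433:793]=b; cv2.imwrite("pics/c6.png",c)
for th in (0.,.5,1.0):
  k=g2w(.09*np.sin(th-.5),-.1-.09*np.cos(th-.5),.18); print(th,proj(s,k).round(0),proj(t,k).round(0))
E
```

```text
clock 7.2 TCP gauge [0.0045 0.0282 0.083 ] shift [6.8 8.2 4.2] turn about tool x 0.4 | tool axes world x,y,z: [[0.023, 0.007, -1.0], [-0.14, -0.99, -0.01], [-0.99, 0.14, -0.021]] F [ 0.5 -0.4  0.5] open 0.0615 j [ 29.  16. -27.   0. -45. -37.]
0.0 [[386. 190.]] [[370. 300.]]
0.5 [[369. 186.]] [[375. 281.]]
1.0 [[351. 186.]] [[371. 261.]]
```

View pics/c6.png

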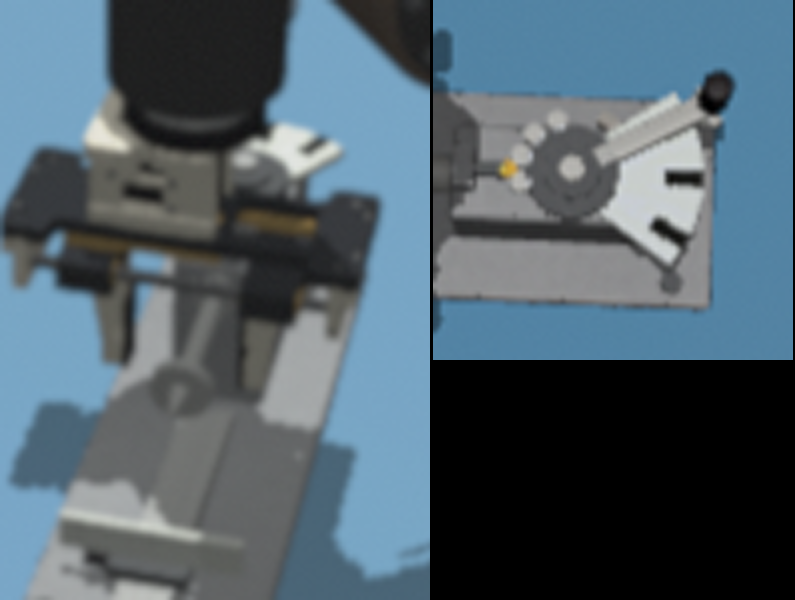

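The knob top is at (371,261) in the top view, exactly where 1.0 is predicted. Both pads straddle the bare neck. I'll correct the position and close.

>>> arm_command --commands '[7,8,4,0.4,70,0,0,0,0,70,0,0,0,0,0,0,0,0,0,0,0,0,0,0,0]'

```text
clock: 7.92
tool_pos: [0.5385, 0.0673, 0.0788]
orientation: [-151.8, 88.3, 19.7]
force: [-0.2, -0.0, -0.4]
opening: 0.0367
```

>>> arm_command --commands '[0,0,0,0,0,0,0,0,0,0,0,0,0,0,0]'

```text
clock: 8.3
tool_pos: [0.5368, 0.0674, 0.0784]
orientation: [-149.8, 88.5, 21.7]
force: [-8.2, 3.9, 4.9]
opening: 0.0107
```

```bash
python3 - <<'E'
from h import *
plan(0.0005,0.0200+.0705,0.076)
E
```

```text
clock 8.3 TCP gauge [0.     0.02   0.0784] shift [  3.4 -70.5  -0.3] turn about tool x -0.12 | tool axes world x,y,z: [[0.025, 0.01, -1.0], [-0.149, -0.989, -0.014], [-0.989, 0.149, -0.023]] F [-8.2  3.9  4.9] open 0.0107 j [ 28.  16. -28.   0. -44. -37.]
```

>>> arm_command --commands '[0,-9,0,0,0,0,-12,0,0,0,0,-12,0,0,0,0,-12,0,0,0,0,-9,0,0,0]'

```text
clock: 8.93
tool_pos: [0.544, 0.1168, 0.0784]
orientation: [-167.9, 88.8, 3.5]
force: [2.1, -8.6, 2.5]
opening: 0.0106
```

```bash
python3 - <<'E'
from h import *
plan(0.0003,0.0200+.0705,0.0785)
E
```

```text
clock 8.93 TCP gauge [-0.      0.0698  0.0784] shift [  0.  -20.7  -0.3] turn about tool x -0.18 | tool axes world x,y,z: [[0.021, 0.001, -1.0], [-0.15, -0.989, -0.004], [-0.988, 0.15, -0.02]] F [ 2.1 -8.6  2.5] open 0.0106 j [ 33.  17. -27.   1. -45. -42.]
```

>>> arm_command --commands '[0,-9,0,0,0,0,-8,0,0,0,0,0,0,0,0,0,0,0,0,0]'

```text
clock: 9.43
tool_pos: [0.5459, 0.1295, 0.0785]
orientation: [165.9, 88.9, -22.7]
force: [0.6, -6.2, 1.4]
opening: 0.011
```

```bash
python3 - <<'E'
from h import *
plan(0.0003,0.0200+.0705,0.0785)
s=snap("side","s7"); t=snap("top","t7")
a=cv2.resize(s["frame"][250:360,295:390],None,fx=4,fy=4,interpolation=cv2.INTER_CUBIC)
b=cv2.resize(t["frame"][245:330,210:300],None,fx=4,fy=4,interpolation=cv2.INTER_CUBIC)
c=np.zeros((450,745,3),np.uint8); c[:440,:380]=a; c[:340,384:744]=b; cv2.imwrite("pics/c7.png",c)
for n,p in dict(disctop=(0,.129,.113),disc=(0,.129,.095),coneTip=(0,.153,.095),finp=(.05,.129,.056),finm=(-.05,.129,.056)).items():
  k=g2w(*p);print(n,((proj(s,k)[0]-[295,250])*4+1.5).round(0),((proj(t,k)[0]-[210,245])*4+1.5+[384,0]).round(0))
E
```

```text
clock 9.43 TCP gauge [-0.      0.0827  0.0785] shift [-0.1 -7.8 -0.3] turn about tool x -0.16 | tool axes world x,y,z: [[0.017, -0.007, -1.0], [-0.15, -0.989, 0.005], [-0.989, 0.15, -0.018]] F [ 0.6 -6.2  1.4] open 0.011 j [ 34.  18. -26.   1. -46. -43.]
disctop [172. 165.] [486. 140.]
disc [172. 191.] [492. 144.]
coneTip [161. 222.] [451. 143.]
finp [ 81. 231.] [509.  73.]
finm [265. 262.] [496. 237.]
```

View pics/c7.png

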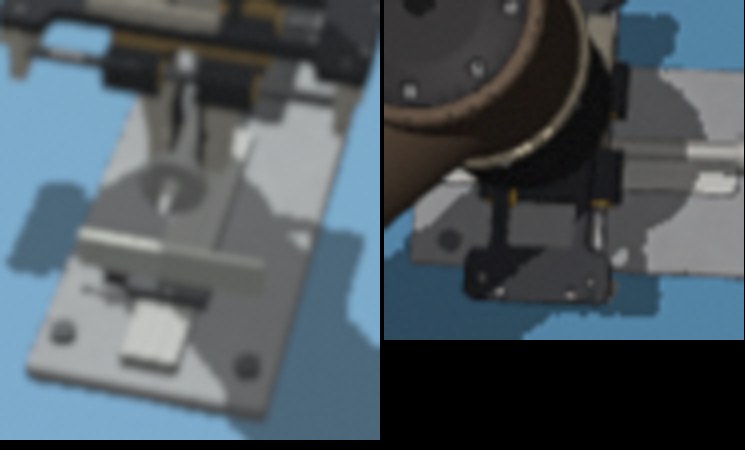

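The side view shows the disc at about (174,186) and the cone tip at about (164,211). At the mark they should be at (172,191) and (161,222), so about 8 mm remain, matching the arm's reading. I'll do the last bit.

>>> arm_command --commands '[0,-7.5,0,0,0,0,-1.5,0,0,0,0,0,0,0,0,0,0,0,0,0,0,0,0,0,0]'

```text
clock: 10.15
tool_pos: [0.5462, 0.132, 0.0785]
orientation: [135.0, 88.8, -53.7]
force: [2.1, -6.1, 2.2]
opening: 0.0114
```

```bash
python3 - <<'E'
from h import *
plan(0.0003,0.0200+.0705,0.0785)
s=snap("side","s8")
a=cv2.resize(s["frame"][270:330,310:375],None,fx=8,fy=8,interpolation=cv2.INTER_CUBIC)
cv2.imwrite("pics/c8.png",a)
for y in (.126,.129,.132):
 for n,p in dict(disctop=(0,y+.004,.113),discbot=(0,y+.004,.077),L=(.018,y+.004,.095),Rr=(-.018,y+.004,.095),coneTip=(0,y+.024,.095),finp=(.05,y,.056),finm=(-.05,y,.056)).items():
  k=g2w(*p);print(y,n,((proj(s,k)[0]-[310,270])*8+3.5).round(0))
E
```

```text
clock 10.15 TCP gauge [-0.0001  0.0852  0.0785] shift [-0.1 -5.3 -0.4] turn about tool x -0.22 | tool axes world x,y,z: [[0.013, -0.017, -1.0], [-0.151, -0.988, 0.015], [-0.988, 0.151, -0.015]] F [ 2.1 -6.1  2.2] open 0.0114 j [ 34.  18. -26.   2. -46. -44.]
0.126 disctop [223. 173.]
0.126 discbot [224. 277.]
0.126 L [156. 214.]
0.126 Rr [291. 237.]
0.126 coneTip [205. 276.]
0.126 finp [ 46. 294.]
0.126 finm [413. 358.]
0.129 disctop [220. 180.]
0.129 discbot [221. 284.]
0.129 L [153. 222.]
0.129 Rr [289. 244.]
0.129 coneTip [202. 284.]
0.129 finp [ 43. 302.]
0.129 finm [411. 365.]
0.132 disctop [218. 188.]
0.132 discbot [218. 292.]
0.132 L [151. 229.]
0.132 Rr [286. 252.]
0.132 coneTip [199. 292.]
0.132 finp [ 40. 309.]
0.132 finm [408. 373.]
```

View pics/c8.png

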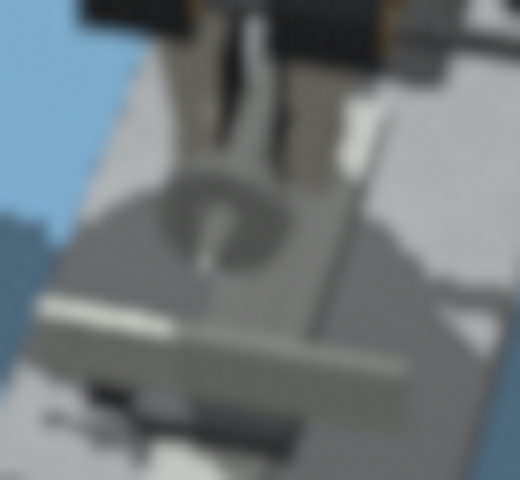

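The disc is about 4–5 mm short of the fin; cone tip (205,270) against about (200,281) needed. It isn't slipping in the grip, since the arm reading agrees. Each row sags back a little under the spring, so I'll command extra.

>>> arm_command --commands '[0,-5.5,0,0,0,0,-2,0,0,0,0,-1.3,0,0,0]'

```text
clock: 10.58
tool_pos: [0.5468, 0.1362, 0.0785]
orientation: [120.3, 88.5, -68.4]
force: [1.5, -7.6, 2.2]
opening: 0.0106
```

```bash
python3 - <<'E'
from h import *
import time
plan(0.0003,0.0902,0.0785)
for i in range(3):
    s=snap("side","s9"); o=get_obs(); print(o["clock"],w2g(o["tool_pos"]).round(4),o["force"].round(1))
E
```

```text
clock 10.57 TCP gauge [-0.0001  0.0895  0.0785] shift [-0.1 -0.7 -0.4] turn about tool x -0.26 | tool axes world x,y,z: [[0.009, -0.024, -1.0], [-0.152, -0.988, 0.022], [-0.988, 0.151, -0.013]] F [ 1.5 -7.6  2.2] open 0.0106 j [ 35.  18. -25.   2. -47. -45.]
10.625 [-0.0001  0.0895  0.0785] [ 0.8 -7.5  2.5]
10.675 [-0.0001  0.0895  0.0785] [ 1.1 -8.5  3.1]
10.725 [-0.0001  0.0895  0.0785] [ 0.5 -7.8  2.7]
```

Steady at the mark by the arm's reading. I'll hold over 0.5 s with camera calls and check the image.

```bash
python3 - <<'E'
from h import *
for i in range(12): s=snap("side","s10")
t=snap("top","t10")
o=get_obs(); print(o["clock"],w2g(o["tool_pos"]).round(4),o["force"].round(1),o["opening"])
a=cv2.resize(s["frame"][270:330,310:375],None,fx=8,fy=8,interpolation=cv2.INTER_CUBIC)
b=cv2.resize(t["frame"][245:325,310:385],None,fx=3.3,fy=3.3,interpolation=cv2.INTER_CUBIC)
c=np.zeros((480,780,3),np.uint8); c[:480,:520]=a; c[:b.shape[0],525:525+b.shape[1]]=b; cv2.imwrite("pics/c10.png",c)
# bystanders moved? compare with first frames away from arm
for n,k,q in (("side",s,load("side0")),("top",t,load("top0"))):
    df=cv2.absdiff(k["frame"],q["frame"]).max(2)
    P=dict(ring=(498,254),tin=(290,187),crank=(164,318)) if n=="top" else dict(ring=(353,180),tin=(245,271),crank=(357,404))
    for m,(u,v) in P.items(): print(n,m,"changed px",int((df[v-30:v+30,u-30:u+30]>40).sum()))
E
```

```text
11.375 [-0.0001  0.0895  0.0785] [ 1.2 -7.3  2.8] 0.010926887293912833
side ring changed px 3295
side tin changed px 0
side crank changed px 240
top ring changed px 0
top tin changed px 0
top crank changed px 3155
```

View pics/c10.png

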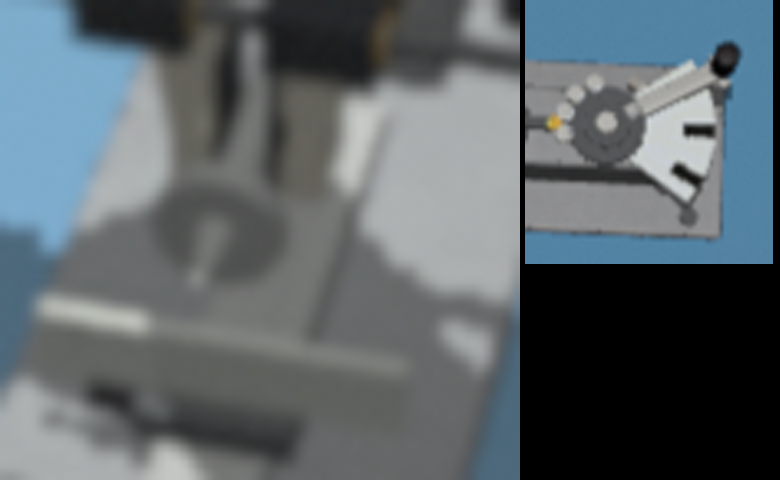

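The cone tip is at (198,284), against a predicted (202,284). The disc's top and bottom are at 181 and 285, against 180 and 284. The knob is still at the arrowhead. I'm handing it in.

```bash
python3 -c "
from h import *
print(close_job()); o=get_obs(); print(o['clock'],w2g(o['tool_pos']).round(4),o['force'].round(1),o['opening'])"
```

```text
the job is handed in; nothing more can be done
None
the job is handed in; nothing more can be done
```

I pushed the lock lever from notch 0 into the arrowhead notch, then gripped the rod's neck and pulled it out about 70 mm. I handed the job in at about 11.4 s with the gripper still holding the rod; no verdict came back.

**Lever:** in the top view the knob top was at (371, 261) px before the pull, exactly where angle 1.0 should put it. It was still at the arrowhead in the last view.

**Rod:** by the arm's reading the disc is at gauge y ≈ 0.129 m, and the fin measured 0.129 m. The last side view agreed to about 1–2 mm, and the tolerance is 5 mm. The arm stayed still to 0.1 mm for 0.8 s before hand-in. The spring pull was about 7.5 N, and the fingers were closed on the rod at 10.9 mm. That reads under the rod's 12 mm; I didn't find out why, but there was no sign of slipping.

**Things lying around:**
- **Grease tin:** unchanged in both views.
- **Chainring:** unchanged in the top view; many pixels changed in the side view, where I took the arm to be in front of it.
- **Crank arm:** not fully confirmed. The top view showed many changed pixels, which I put down to the arm being in front. The side view showed a small change (240 px), probably shadow. The tool never went low near it.

**Drift:** under the spring load the arm sagged back a little with each move, so I commanded extra pull. The tool ended tilted about 1.5°.

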